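# Clear the bench and set up the swivel probe stand

### The arm

A 6-joint arm with a two-finger parallel gripper is mounted at the origin on the work surface. World frame = base frame: x ahead of the robot, y to its left, z up, the work surface at z = 0. Lengths are in m, angles in rad, forces in N, time in s.
With the tool pointing down it reaches from about 0.275 to 0.825 m from the base axis. Payload 5.2 kg.
Tool frame: the origin (TCP) lies between the finger pads; the fingertips stand r.tip_extent ahead of it and the grasp point (between the pads) lies 5 mm behind it (r.tip_extent is the distance from the TCP to the fingertips, in m); z points along the fingers, x is the direction in which the jaws open and shut, and the axes are right-handed (so a half turn about z gives the same grasp; the last joint's range is limited). The gripper opens to 93 mm and grips with 3 to 60 N. Pads are 15 mm wide; open, the fingers measure 128 mm over their backs; the gripper's body (75 mm by 188 mm) begins 65 mm behind the grasp point.
Start: joints at [-1.52, 0.259, 1.535, -0, 1.348, -0.203], TCP at [0.138, -0.532, 0.233] pointing down, gripper open.
Joint ranges: [-3.14, 3.14], [-0.91, 2.08], [0.19, 2.58], [-1.22, 4.36], [0.22, 2.71], [-3.12, 3.12]. Speed limits (rad/s): [2.57, 2.57, 3.14, 3.14, 3.14, 3.14].

### API

Orientations are given as a rotation vector (axis times angle).
In Python, from workcell import status, viewer, workorder, r gives the robot as it stands. The module is installed in compiled form; this text tells all that it offers.
- The arm moves only by the tool drive_tool, never from a script. Its argument "increments" is text: rows parted by semicolons, each of 5 numbers parted by spaces: the closure in counts, from 0 (fully open) to 255 (shut), then the shift along the world's x, y, z in mm, then the turn about the world's z in rad. A call has exactly 5 rows; each row is the pose to reach, as a shift and turn from the pose measured when the call began; what a row does not reach only later rows make up. A row lasts 1/10 s, in which the tool goes at most 50 mm and 8.59 degrees, less where a joint would pass 70% of its speed; a pose out of reach is approached as far as the arm can. A call with a gripper value outside its range is refused whole. The fingers move at their own pace and stop on an object; the grip force is fixed at half the most. Time passes only in rows, so rows that repeat a pose let the fingers close, or fill a call up. It gives the time, the measured TCP pose, the force and the opening at its end, in the units of the state.
- status.sense(): the state, without advancing time (a new reading comes with each control period).
- viewer.capture(name): name is "side" or "top"; returns the picture (480x640x3 uint8, red, green, blue); there is no depth.
- viewer.calibration(name): a dict with "intrinsics" (3x3 intrinsics, pixels), "k1" (the pictures are not rectified: a ray, as slopes to the right and down, at radius r is drawn at 1 + k1 r^2 times it, then the intrinsics apply), "R" (3x3) and "t" (3): a world point X has camera coordinates R X + t. Camera axes: x right, y down, z forward; pixel columns grow to the right and rows downward; lengths in m; the calibration is good to about 2 mm. A picture is of the moment at which its call begins. calibration takes no time and is no camera call.
- workorder.close_job(): hands the job in, once; it reports no verdict.
The state is a dict: "time_s": time; "qpos": joint angles; "joint_velocities": joint speeds; "joint_torque": joint torques, N m; "tcp_pos": TCP position; "eef_rot": TCP orientation; "wrist_force": force on the tool from outside, world axes, zero at the start; "ft_torque": the same for the moment, N m; "width": opening from 0.0 (shut) to 1.0 (fully open).
Only numpy, scipy, OpenCV 4.12 (cv2) and the standard library are available. Lean on these libraries where they do the work, as an engineer would, in place of code of your own. Each camera call takes 0.05 s, during which the arm holds its last target. There are 200 camera calls.

### The job

Get the test bench ready: sweep all the loose components into the blue scrap pan with the orange sweeper, never touching them with the fingers, and stand the sweeper back upright in the middle of its black pad. Set up the stand: pull the red dust plug out of the brass sleeve and leave it in the small steel dish, spin the sleeve until its cross-hole lines up with the stand's, push the yellow-handled lock pin fully home through both, then drop the mast foot down into the sleeve so that it stands on the pin. Leave the fan, the meter and the screwdriver where they are.

Things in the scene. Friction and masses are not known exactly. Their poses are not given: they have to be found in the camera images.
- stand: Grey square pedestal 64 x 64 mm, top 62 mm above the bench, on a dark base plate 90 (x) x 130 (y) x 8 mm, fixed. Origin: bench level, on the axis of the round well (41 mm wide, floor 14 mm up) that holds the sleeve. A level cross bore runs right through it along its y axis; red marks on the top show its direction
- sleeve_head (a point): Centre of the head of the loose brass sleeve, which turns freely in the stand's well (39 mm body, 1 mm play all round, 250 g). The head is 64 to 82 mm above the bench, 36 mm across its two flats (along its own x) and 48 mm along its y. The sleeve's cross-hole (13 mm wide and high, level with the stand's bore) runs along its own y, as do the red marks on the head; either way round fits
- plug_head (a point): Centre of the round head (22 mm in diameter, 18 mm high) of the red dust plug, 20 g, that starts loosely in the sleeve's upright bore, its head resting on the sleeve's top (91 mm above the bench). Its 12 mm shaft, 22 mm long, goes straight down and does not reach the cross-hole
- dish: Small round steel parts dish, fixed, 86 mm wide at the rim and 20 mm high, floor 3 mm and wall 3 mm thick. Origin: bench level, in its middle
- pin_handle (a point): Centre of the lock pin's yellow handle, 40 (x) x 24 (y) x 14 (z) mm, lying flat on the bench, 90 g. Its +x points to the tip. The 10 mm steel shaft starts 20 mm from here and is 88 mm long, the last 12 mm tapering to 4 mm. Home, the handle's front touches a mouth ring and the tip shows 16 mm beyond the other; let go, the pin settles 1.5 mm below the bore's centre line
- stand_bore (a point): Middle of the stand's cross bore, on the well's axis, 35.5 mm above the bench. The bore is 13 mm in diameter along the stand's y; its steel mouth rings end 36 mm either side of this point. The pin may enter from either end
- sleeve_mouth (a point): Mouth of the sleeve's upright bore, in the middle of the head's top, 82 mm above the bench: 14 mm wide with a 2 mm chamfer, going straight down to the cross-hole
- pin_tip (a point): Tip of the lock pin, 108 mm along +x from the handle's centre
- mast_head (a point): Centre of the black round head (26 mm in diameter, 30 mm high, with a red band) on top of the upright steel mast: a 12 mm rod, 160 g, 200 mm long over all. It starts standing upright in the hole of the rack. z along the mast, up
- mast_foot (a point): Centre of the mast's lower end, 185 mm below the head's centre; the last 8 mm taper from 12 to 7 mm. Standing on the pin in the sleeve, the foot is about 39 mm above the bench; without the pin it would sink to 29 mm
- rack: Grey block 64 x 64 x 55 mm, fixed, with an upright 14 mm hole 45 mm deep in its middle that holds the mast. Origin: bench level, under the hole
- pan: Blue sheet-metal scrap pan, fixed: 150 mm deep (its x), 190 mm wide (its y), floor 2 mm thick, walls 3 mm thick and 45 mm high on three sides. The open mouth is its -x side (x = -75 mm), where a ramp leads down to the bench at x = -89 mm. Origin: bench level, under the floor's middle. A black handle sticks out 50 mm behind
- pad: Black rubber parking pad for the sweeper, 60 (x) x 150 (y) x 1.5 mm, fixed. Origin: bench level, in its middle
- sweeper_grip (a point): Centre of the sweeper's orange grip, 26 (x) x 92 (y) x 30 (z) mm, 60 mm above the underside of its foot. It stands by itself: black rubber foot 28 (x) x 110 (y) x 22 mm high, grey neck 14 mm thick, grip on top, 75 mm high in all, 200 g. It starts on the pad, its y along the pad's y, and pushes with a long side of its foot (facing its x)
- fan_c (a point): Centre of a black fan lying flat, 80 x 80 x 25 mm, loose; to be left alone
- meter_c (a point): Centre of a yellow hand-held meter, 150 x 75 x 34 mm, loose; to be left alone
- driver_grip (a point): Handle of a screwdriver, 180 mm long, lying on the bench; to be left alone
- terminal1_c (a point): Centre of a green plastic terminal block, 30 x 18 x 16 mm, loose on the bench, about 18 g; it may be absent. To be swept into the pan
- terminal2_c (a point): Centre of a second green plastic terminal block, 30 x 18 x 16 mm, loose on the bench, about 18 g; it may be absent. To be swept into the pan
- relay1_c (a point): Centre of a blue relay, 30 x 18 x 18 mm, loose on the bench, about 18 g; it may be absent. To be swept into the pan
- relay2_c (a point): Centre of a black relay, 30 x 18 x 18 mm, loose on the bench, about 18 g; it may be absent. To be swept into the pan
- ferrite_c (a point): Centre of a dark ferrite core with a yellow band, 24 x 22 x 18 mm, loose on the bench, about 18 g; it may be absent. To be swept into the pan
There are look-alikes about, which are no part of the job. Leave any pink or turquoise look-alike of the part that bears sleeve_head alone.

How it is judged:
On the way, in this order (a step that is already met when the one before it is completed fails the run):
1. the lock pin is fully home through the stand and the lined-up sleeve (x of pin_tip in the frame of stand between -0.007 and 0.007 m and x of pin_handle in the frame of stand between -0.01 and 0.01 m and z of pin_tip in the frame of stand between 0.028 and 0.042 m and ((y of pin_tip in the frame of stand above 0.046 m and y of pin_handle in the frame of stand below -0.04 m) or (y of pin_tip in the frame of stand below -0.046 m and y of pin_handle in the frame of stand above 0.04 m)) and angle between the y axis of sleeve_head and the y axis of stand, either way round below 0.2 rad), for 0.2 s.
2. the mast stands in the sleeve, on the pin (x of mast_foot in the frame of stand between -0.006 and 0.006 m and y of mast_foot in the frame of stand between -0.006 and 0.006 m and z of mast_foot in the frame of stand between 0.035 and 0.046 m and angle between mast_head's own z axis and vertical below 0.13 rad), for 0.2 s.
At the end, for the whole second after the job is handed in: Components on the pan floor, centres 9 mm inside its front edge; plug in the dish; sweeper upright (0.1 rad) within 30 mm of the pad's middle; pin through stand and sleeve, tip 10 mm past the far ring; mast in the sleeve on the pin: foot within 6 mm of the axis, 35 to 46 mm up, lean under .13 rad (all of step 1 and all of step 2 and x of terminal1_c in the frame of pan between -0.066 and 0.074 m and y of terminal1_c in the frame of pan between -0.094 and 0.094 m and z of each of terminal1_c, terminal2_c, relay1_c, relay2_c, ferrite_c in the frame of pan below 0.045 m and x of terminal2_c in the frame of pan between -0.066 and 0.074 m and y of terminal2_c in the frame of pan between -0.094 and 0.094 m and x of relay1_c in the frame of pan between -0.066 and 0.074 m and y of relay1_c in the frame of pan between -0.094 and 0.094 m and x of relay2_c in the frame of pan between -0.066 and 0.074 m and y of relay2_c in the frame of pan between -0.094 and 0.094 m and x of ferrite_c in the frame of pan between -0.066 and 0.074 m and y of ferrite_c in the frame of pan between -0.094 and 0.094 m and horizontal distance between sweeper_grip and pad below 0.03 m and angle between sweeper_grip's own z axis and vertical below 0.1 rad and height (world z) of sweeper_grip between 0.055 and 0.068 m and horizontal distance between plug_head and dish below 0.036 m and height (world z) of plug_head below 0.045 m); the robot touches nothing.
It fails at once if the fingers touch a loose component (contact force between the fingers and terminal1 above 1 N or contact force between the fingers and terminal2 above 1 N or contact force between the fingers and relay1 above 1 N or contact force between the fingers and relay2 above 1 N or contact force between the fingers and ferrite above 1 N).
It fails at once if the fan is pushed more than 30 mm from its place (distance of fan_c from where it was at the start of the episode above 0.03 m).
It fails at once if the meter is pushed more than 30 mm from its place (distance of meter_c from where it was at the start of the episode above 0.03 m).
It fails at once if the screwdriver is pushed more than 30 mm from its place (distance of driver_grip from where it was at the start of the episode above 0.03 m).
Of terminal1, terminal2, relay1, relay2, ferrite only 2 to 5 are there at a start; the rules pass over those that are not, and their reading is None.
At some moment in a run one of terminal1, terminal2, relay1, relay2, ferrite may be knocked a few centimetres aside while the robot is not near it.
It also fails if it takes over 208 s, if anything falls off the work surface, if the arm or the gripper's body presses on something with over 40 N, if the wrist force passes 120 N, or if a joint passes its speed limit or range.

## Working session

There is one attempt and no reset: what is moved stays moved. The work goes in short steps, Python scripts to look and compute and a tool call to move; the robot and the scene stay as the last step left them, time stands still between calls to the robot, and variables do not carry over. Pictures are saved under pics/ and viewed, on a budget of 14 in all, crops included, one or two more only if the job needs it, and the job is handed in when it is done.

Besides the shell and the picture viewer there is one more tool, called after ">>>" as name(argument=value, ...), one argument or row to a line, values as JSON. drive_tool: Moves the arm, as the interface text tells. Its arguments: {"type":"object","properties":{"increments":{"type":"string"}},"required":["increments"]}

```bash
mkdir -p pics
cat > h.py <<'E'
import numpy as np, cv2
from workcell import status, viewer, workorder, r
def cap(n,f):
    im=viewer.capture(n); cv2.imwrite('pics/%s.png'%f,im[:,:,::-1]); return im
def ray(n,u,v):
    c=viewer.calibration(n);K=np.array(c['intrinsics']);R=np.array(c['R']);t=np.array(c['t'])
    d=np.array([(u-K[0,2])/K[0,0],(v-K[1,2])/K[1,1]]);s=d.copy()
    for _ in range(30): s=d/(1+c['k1']*(s@s))
    return -R.T@t, R.T@np.array([s[0],s[1],1])
def px(n,u,v,z):
    o,d=ray(n,u,v); return o+d*(z-o[2])/d[2]
def proj(n,X):
    c=viewer.calibration(n);K=np.array(c['intrinsics']);p=np.array(c['R'])@np.array(X)+np.array(c['t'])
    s=p[:2]/p[2];s=s*(1+c['k1']*(s@s));return K[:2,:2]@s+K[:2,2]
def tri(ut,us):
    o1,d1=ray('top',*ut);o2,d2=ray('side',*us)
    a=np.linalg.lstsq(np.stack([d1,-d2],1),o2-o1,rcond=None)[0]
    p,q=o1+a[0]*d1,o2+a[1]*d2
    return (p+q)/2,np.linalg.norm(p-q)
E
python3 - <<'E'
from h import *
cap('top','t0');cap('side','s0')
for n in('top','side'):
    c=viewer.calibration(n);R=np.array(c['R']);print(n,np.round(-R.T@np.array(c['t']),3),np.round(R,2).tolist(),c['k1'],np.round(c['intrinsics'],0).tolist())
s=status.sense();print({k:np.round(v,3) for k,v in s.items()},r.tip_extent)
E
```

```text
top [0.342 0.018 1.174] [[0.01, -1.0, -0.0], [-0.98, -0.01, -0.19], [0.18, 0.0, -0.98]] -0.03710778805607191 [[532.0, 0.0, 309.0], [0.0, 532.0, 247.0], [0.0, 0.0, 1.0]]
side [ 0.185 -0.733  0.675] [[0.89, -0.45, -0.02], [-0.26, -0.48, -0.84], [0.37, 0.75, -0.55]] -0.001497719391276449 [[481.0, 0.0, 317.0], [0.0, 481.0, 245.0], [0.0, 0.0, 1.0]]
{'time_s': np.float64(0.1), 'qpos': array([-1.52 ,  0.259,  1.536, -0.   ,  1.348, -0.203]), 'joint_velocities': array([-0.001, -0.003, -0.002, -0.001, -0.002,  0.001]), 'joint_torque': array([ 3.0000e-03, -4.3821e+01, -2.8464e+01,  7.2000e-02,  3.6000e-02,
       -0.0000e+00]), 'tcp_pos': array([ 0.138, -0.532,  0.232]), 'eef_rot': array([-2.484e+00,  1.922e+00,  2.000e-03]), 'wrist_force': array([-1.484, -0.16 ,  0.543]), 'ft_torque': array([-0.046,  0.05 , -0.01 ]), 'width': np.float64(1.004)} 0.014
```

View pics/t0.png

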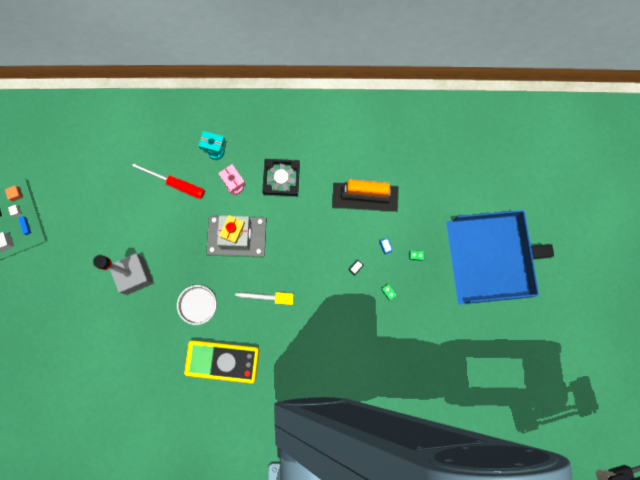

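View pics/s0.png

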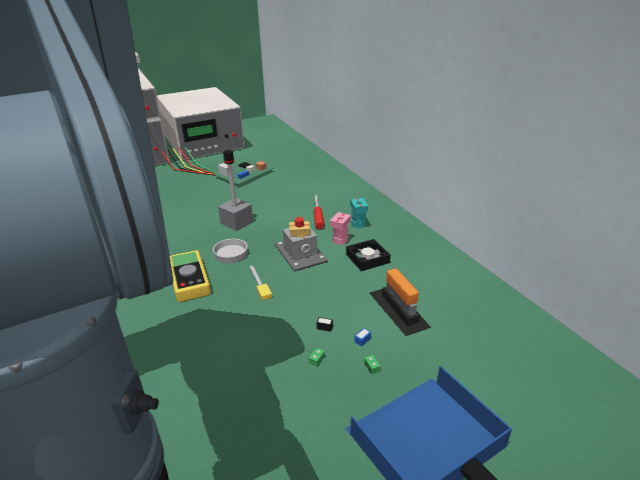

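Top view: the brass sleeve with the red plug is at (232,229) in the grey stand. Its look-alikes are pink (232,178) and turquoise (211,143), which are the wrong colour and not in the grey pedestal, so I leave them alone. Other positions:

| Item | Top pixel |
|---|---|
| Blue relay | (386,246) |
| Green terminals | (417,255), (389,292) |
| Black relay | (356,268) |
| Sweeper | (369,189) |
| Pan | (492,257) |
| Dish | (197,305) |
| Pin | (284,298), tip at (237,295) |
| Mast head | (102,262) |
| Rack | (130,273) |

I'll confirm these in an enlarged crop and measure.

Run:
```python
from h import *
im=cv2.imread('pics/t0.png')
a=cv2.resize(im[125:320,170:300],None,fx=3,fy=3,interpolation=cv2.INTER_CUBIC)
b=cv2.resize(im[165:315,325:435],None,fx=3.6,fy=3.6,interpolation=cv2.INTER_CUBIC)
o=np.zeros((600,800,3),np.uint8);o[:585,:390]=a;o[:540,400:796]=b;cv2.imwrite('pics/c1.png',o)
hsv=cv2.cvtColor(im,cv2.COLOR_BGR2HSV)
def blob(n,box,lo,hi,z):
    x0,y0,x1,y1=box;m=cv2.inRange(hsv[y0:y1,x0:x1],lo,hi)
    N,l,st,c=cv2.connectedComponentsWithStats(m)
    k=1+np.argmax(st[1:,4]);pts=np.argwhere(l==k)[:,::-1]+[x0,y0]
    W=np.array([px('top',u,v,z)[:2] for u,v in pts]);rc=cv2.minAreaRect((W*1000).astype(np.float32))
    print(n,st[k,4],c[k].round(1)+[x0,y0],'mean',(W.mean(0)*1000).round(1),'rect',np.round(rc[0],1),np.round(rc[1],1),round(rc[2],1))
blob('plug',(215,210,250,250),(0,150,100),(8,255,255),.1)
blob('brass',(210,205,255,250),(15,100,100),(32,255,255),.082)
blob('pinh',(270,285,300,312),(20,120,120),(35,255,255),.014)
blob('dish',(170,280,222,330),(0,0,120),(180,60,255),.02)
blob('grip',(340,170,395,200),(8,150,150),(20,255,255),.075)
blob('pad',(325,175,405,215),(0,0,0),(180,255,70),.0015)
blob('base',(200,205,275,262),(0,0,40),(180,60,255),.008)
blob('pan',(440,200,545,310),(105,120,40),(125,255,255),.045)
blob('driver',(160,170,210,205),(0,150,80),(8,255,255),.015)
blob('rack',(110,250,152,295),(0,0,60),(180,60,140),.055)
blob('blue',(375,232,400,260),(100,100,60),(130,255,255),.018)
for n,u,v,z in [('pintip',236,295,.005),('panmouthA',447,221,.045),('panmouthB',459,302,.045),('panbackA',526,212,.045),('panbackB',536,295,.045),('blue',386,246,.009),('g1',417,255,.008),('g2',389,292,.008),('blk',356,268,.009),('pink',232,178,.09),('fan',281,177,.025),('meter',222,362,.034)]:
    print(n,(px('top',u,v,z)*1000).round(0))
print(tri((102,262),(228,157)))
```

```text
plug 69 [230.6 227. ] mean [585.  183.4] rect [585.  183.6] [17.  18.8] 0.4
brass 335 [232.1 229.5] mean [583.8 182.9] rect [584.4 183. ] [41.8 50.4] 64.3
pinh 219 [283.7 298. ] mean [446.5  75.3] rect [446.5  74.7] [26.2 39.4] 0.4
dish 1267 [196.4 304.4] mean [430.6 264.4] rect [430.7 264.2] [84.5 85.5] 0.5
grip 188 [368.  190.7] mean [ 672.5 -105.2] rect [ 679.2 -105.3] [91.  27.8] 85.8Traceback (most recent call last):
  File "<stdin>", line 18, in <module>
  File "<stdin>", line 11, in blob
  File "h.py", line 11, in px
    o,d=ray(n,u,v); return o+d*(z-o[2])/d[2]
        ~~~^^^^^^^
  File "h.py", line 6, in ray
    c=viewer.calibration(n);K=np.array(c['intrinsics']);R=np.array(c['R']);t=np.array(c['t'])
ValueError: time passes only in moves, steps and waits
```

View pics/c1.png

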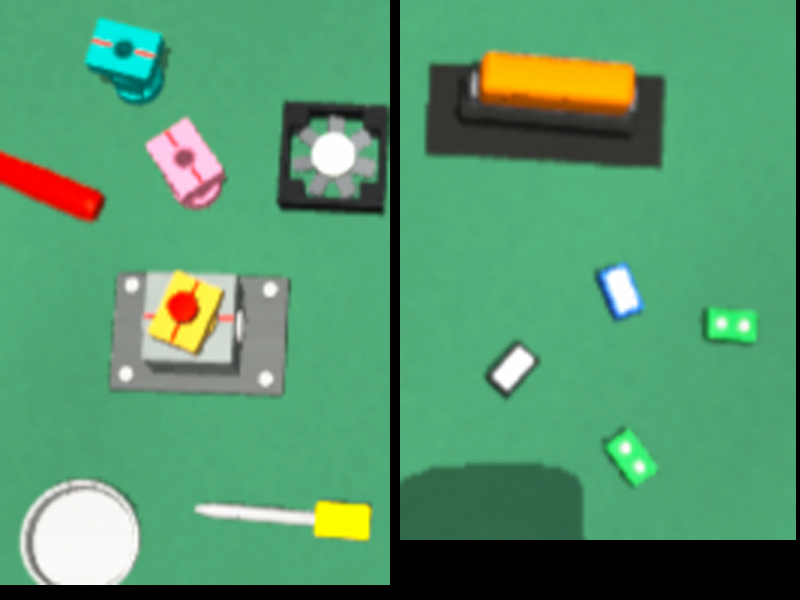

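The crop confirms it: the brass sleeve with the red plug sits in the grey stand (crop (185,312)), and its red head line is about 73° off the stand's marks. There are four components: blue relay, black relay and two green terminals.

```bash
cat > cal.py <<'E'
from workcell import viewer
import pickle
pickle.dump({n:viewer.calibration(n) for n in('top','side')},open('cal.pkl','wb'))
E
python3 cal.py; sed -i "s/viewer.calibration(n)/CAL[n]/; 1a import pickle,os\nCAL=pickle.load(open('cal.pkl','rb'))" h.py
cat >> h.py <<'E'
def blob(im,n,box,lo,hi,z,cam='top'):
    hsv=cv2.cvtColor(im,cv2.COLOR_BGR2HSV)
    x0,y0,x1,y1=box;m=cv2.inRange(hsv[y0:y1,x0:x1],lo,hi)
    N,l,st,c=cv2.connectedComponentsWithStats(m)
    if N<2: print(n,'none');return
    k=1+np.argmax(st[1:,4]);pts=np.argwhere(l==k)[:,::-1]+[x0,y0]
    W=np.array([px(cam,u,v,z)[:2] for u,v in pts]);rc=cv2.minAreaRect((W*1000).astype(np.float32))
    print(n,st[k,4],c[k].round(1)+[x0,y0],'mean',(W.mean(0)*1000).round(1),'rect',np.round(rc[0],1),np.round(rc[1],1),round(rc[2],1))
E
python3 - <<'E'
from h import *
im=cv2.imread('pics/t0.png')
B=lambda *a:blob(im,*a)
B('pad',(325,175,405,215),(0,0,0),(180,255,70),.0015)
B('base',(200,205,275,262),(0,0,40),(180,60,110),.008)
B('standtop',(210,205,255,255),(0,0,130),(180,60,255),.062)
B('pan',(440,200,545,310),(105,120,40),(125,255,255),.045)
B('driver',(160,170,210,205),(0,150,80),(8,255,255),.015)
B('rack',(110,250,152,295),(0,0,60),(180,60,140),.055)
B('pinshaft',(230,285,275,305),(0,0,130),(180,60,255),.007)
for n,u,v,z in [('baseTL',208.5,216,.008),('baseTR',266,218,.008),('baseBL',207,255,.008),('baseBR',265,256,.008),('padTL',334.5,183,.0015),('padTR',398,186.5,.0015),('padBL',332.5,207.5,.0015),('padBR',398,210.5,.0015),('rackL',109.5,266,.055),('rackT',140,255,.055),('pintip',236,295,.005),('panmouthA',447,221,.045),('panmouthB',459,302,.045),('panbackA',526,212,.045),('panbackB',536,295,.045),('blue',386,246,.009),('g1',417,255,.008),('g2',389,292,.008),('blk',356,268,.009),('pink',232,178,.09),('fan',281,177,.025),('meter',222,362,.034)]:
    print(n,(px('top',u,v,z)*1000).round(0))
print(tri((102,262),(228,157)))
print(tri((231,227),(299.5,222)))
E
```

```text
pad 1021 [363.4 199.8] mean [ 673.  -102.6] rect [ 681.1 -106. ] [146.1  58. ] 86.8
base 127 [237.  246.6] mean [561.1 181.7] rect [568.1 187.6] [25.1 69.1] 0.4
standtop 1053 [230.5 236.3] mean [573.3 188.7] rect [576.3 186.1] [83.1 96.5] 0.4
pan 6829 [491.7 256.9] mean [ 535.5 -374.6] rect [ 537.6 -376. ] [189.1 177.6] 5.9
driver 402 [184.9 186.7] mean [697.6 303.9] rect [698. 305.] [93.2 24.3] 66.7
rack 204 [122.7 266.7] mean [506.9 418.6] rect [503.6 417.6] [38.6 49.7] 27.8
pinshaft 194 [255.2 295.9] mean [451.4 138.3] rect [451.5 139.8] [86.5 11.1] 86.0
baseTL [631. 249.   8.]
baseTR [627. 118.   8.]
baseBL [542. 248.   8.]
baseBR [540. 119.   8.]
padTL [712. -37.   2.]
padTR [ 705. -182.    2.]
padBL [654. -32.   2.]
padBR [ 648. -181.    2.]
rackL [508. 447.  55.]
rackT [532. 383.  55.]
pintip [453. 181.   5.]
panmouthA [ 614. -280.   45.]
panmouthB [ 437. -299.   45.]
panbackA [ 636. -456.   45.]
panbackB [ 453. -465.   45.]
blue [ 564. -151.    9.]
g1 [ 545. -220.    8.]
g2 [ 462. -156.    8.]
blk [514. -83.   9.]
pink [694. 186.  90.]
fan [718.  85.  25.]
meter [309. 202.  34.]
(array([0.49404612, 0.40841879, 0.19509811]), np.float64(0.0014260762364921723))
(array([0.58704071, 0.18399073, 0.09087361]), np.float64(4.71272457501482e-05))
```

>>> drive_tool(
  increments="0 35 28 0 0.14; 0 70 56 0 0.28; 0 105 84 0 0.42; 0 140 112 0 0.56; 0 175 140 0 0.7",
)

```text
time_s: 0.6
tcp_pos: [0.3141, -0.3904, 0.2316]
eef_rot: [-2.995, 0.946, 0.003]
wrist_force: [0.5, -1.0, -0.1]
width: 1.0
```

>>> drive_tool(
  increments="0 35 28 0 0.14; 0 70 56 0 0.28; 0 105 84 0 0.42; 0 140 112 0 0.55; 0 175 140 0 0.55",
)

```text
time_s: 1.1
tcp_pos: [0.4901, -0.2488, 0.2313]
eef_rot: [-3.139, 0.091, 0.004]
wrist_force: [0.4, -0.8, -0.5]
width: 1.001
```

>>> drive_tool(
  increments="0 38 29 -10 0; 0 76 58 -25 0; 0 114 87 -45 0; 0 152 116 -65 0; 0 190 144 -80 0",
)

```text
time_s: 1.6
tcp_pos: [0.6777, -0.1054, 0.1507]
eef_rot: [-3.139, 0.091, 0.007]
wrist_force: [0.1, -0.6, -0.4]
width: 1.0
```

Run:
```python
from h import *
a=cap('top','t1');b=cap('side','s1')
o=np.zeros((600,800,3),np.uint8)
o[:420,:]=cv2.resize(a[200:480,100:633],(800,420))[:,:,::-1]
o[420:,:400]=cv2.resize(b[230:410,180:580],(400,180))[:,:,::-1]
cv2.imwrite('pics/c2.png',o)
```

```text
(no output)
```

View pics/c2.png

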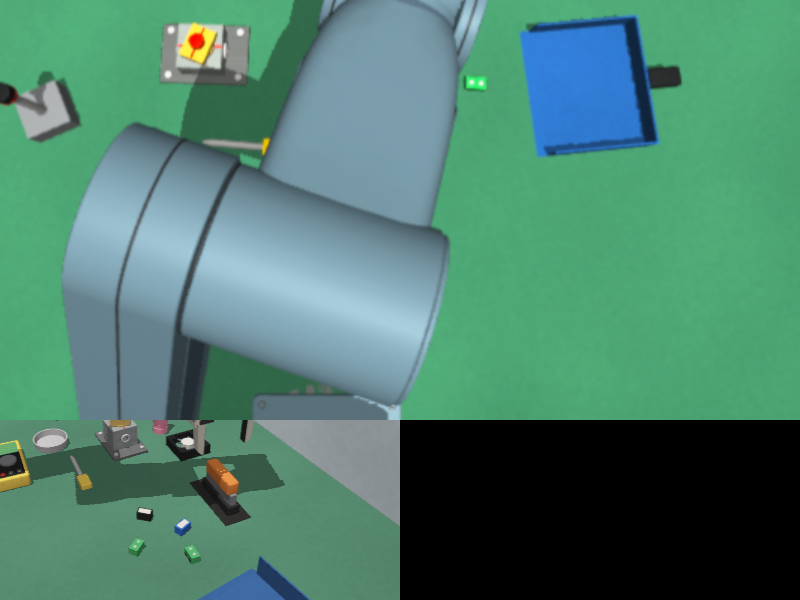

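No ferrite is in sight, so there are four components, unmoved. I go down onto the sweeper grip.

>>> drive_tool(
  increments="0 2 0 -25 0; 0 2 0 -50 0; 0 2 0 -75 0; 0 2 0 -94 0; 0 2 0 -94 0",
)

```text
time_s: 2.2
tcp_pos: [0.6778, -0.1019, 0.05]
eef_rot: [-3.134, 0.084, 0.022]
wrist_force: [-0.6, -0.1, -0.3]
width: 1.001
```

>>> drive_tool(
  increments="255 0 0 0 0; 255 0 0 0 0; 255 0 0 0 0; 255 0 0 0 0; 255 0 0 0 0",
)

```text
time_s: 2.7
tcp_pos: [0.6782, -0.102, 0.0508]
eef_rot: [-3.135, 0.084, 0.02]
wrist_force: [1.1, 0.7, -1.1]
width: 0.624
```

>>> drive_tool(
  increments="255 0 0 10 0; 255 0 0 20 0; 255 0 0 30 0; 255 0 0 40 0; 255 0 0 40 0",
)

```text
time_s: 3.2
tcp_pos: [0.6796, -0.1024, 0.0934]
eef_rot: [-3.136, 0.084, 0.014]
wrist_force: [0.2, -0.6, -0.3]
width: 0.189
```

The fingers were still closing when I lifted. I'll reopen and look.

>>> drive_tool(
  increments="0 0 0 20 0; 0 0 0 20 0; 0 0 0 20 0; 0 0 0 20 0; 0 0 0 20 0",
)

```text
time_s: 3.7
tcp_pos: [0.6789, -0.1022, 0.1122]
eef_rot: [-3.135, 0.084, 0.017]
wrist_force: [-0.8, -0.8, -0.5]
width: 0.57
```

>>> drive_tool(
  increments="0 0 0 0 0; 0 0 0 0 0; 0 0 0 0 0; 0 0 0 0 0; 0 0 0 0 0",
)

```text
time_s: 4.2
tcp_pos: [0.6789, -0.1022, 0.1122]
eef_rot: [-3.135, 0.084, 0.017]
wrist_force: [0.5, -0.1, -1.0]
width: 0.981
```

Run:
```python
from h import *
b=cap('side','s2')
cv2.imwrite('pics/c3.png',cv2.resize(b[180:420,300:540],(600,600))[:,:,::-1])
for z in (.0615,):
  for X in [(.68,-.105,z),(.68,-.059,z),(.68,-.151,z)]: print(proj('side',X))
```

```text
[400.16337051 285.71160771]
[387.65366968 273.97563477]
[413.57924633 298.29786994]
```

View pics/c3.png

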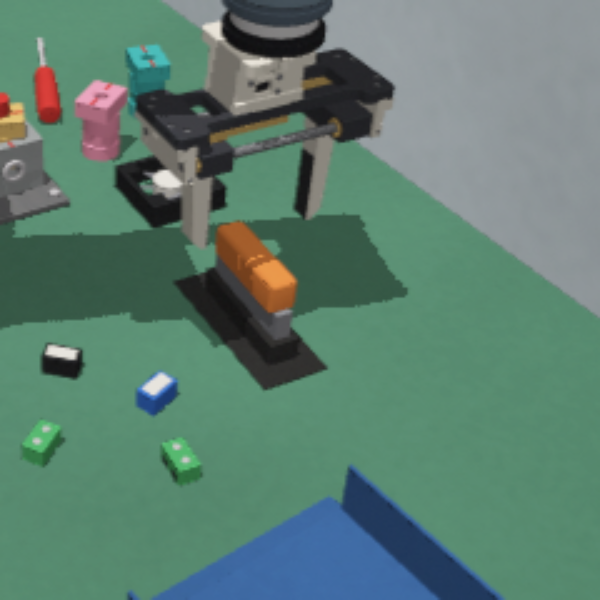

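The sweeper is undisturbed at crop (255,265). I retry, giving the fingers time to close.

>>> drive_tool(
  increments="0 1 -3 -20 0; 0 1 -3 -40 0; 0 1 -3 -52 0; 0 1 -3 -52 0; 0 1 -3 -52 0",
)

```text
time_s: 4.75
tcp_pos: [0.6801, -0.1052, 0.0605]
eef_rot: [-3.135, 0.084, 0.017]
wrist_force: [0.0, -0.5, 0.5]
width: 1.001
```

>>> drive_tool(
  increments="255 0 0 2 0; 255 0 0 2 0; 255 0 0 2 0; 255 0 0 2 0; 255 0 0 2 0",
)

```text
time_s: 5.25
tcp_pos: [0.6802, -0.1052, 0.0627]
eef_rot: [-3.135, 0.084, 0.017]
wrist_force: [-0.3, -0.5, 0.4]
width: 0.614
```

>>> drive_tool(
  increments="255 0 0 0 0; 255 0 0 0 0; 255 0 0 0 0; 255 0 0 0 0; 255 0 0 0 0",
)

```text
time_s: 5.75
tcp_pos: [0.6805, -0.1053, 0.0629]
eef_rot: [-3.135, 0.084, 0.016]
wrist_force: [0.2, -0.4, 0.7]
width: 0.28
```

>>> drive_tool(
  increments="255 0 0 0 0; 255 0 0 0 0; 255 0 0 0 0; 255 0 0 0 0; 255 0 0 0 0",
)

```text
time_s: 6.25
tcp_pos: [0.6805, -0.1054, 0.0629]
eef_rot: [-3.136, 0.084, 0.016]
wrist_force: [0.9, -0.1, 0.6]
width: 0.278
```

>>> drive_tool(
  increments="255 0 0 20 0; 255 0 0 40 0; 255 -30 15 40 -0.14; 255 -60 30 40 -0.28; 255 -90 45 40 -0.42",
)

```text
time_s: 6.75
tcp_pos: [0.5888, -0.0598, 0.1023]
eef_rot: [-3.045, 0.744, 0.016]
wrist_force: [-0.2, 0.4, -1.4]
width: 0.277
```

>>> drive_tool(
  increments="255 -30 15 0 -0.14; 255 -62 30 0 -0.28; 255 -62 30 0 -0.42; 255 -62 30 0 -0.56; 255 -62 30 0 -0.7",
)

```text
time_s: 7.25
tcp_pos: [0.5262, -0.0294, 0.1022]
eef_rot: [-2.598, 1.749, 0.012]
wrist_force: [-0.5, 0.6, -1.5]
width: 0.275
```

>>> drive_tool(
  increments="255 0 0 0 -0.14; 255 0 0 0 -0.28; 255 0 0 0 -0.28; 255 0 0 -20 -0.28; 255 0 0 -20 -0.28",
)

```text
time_s: 7.75
tcp_pos: [0.5242, -0.0289, 0.0803]
eef_rot: [-2.333, 2.091, 0.016]
wrist_force: [-0.8, -0.0, -2.7]
width: 0.278
```

>>> drive_tool(
  increments="255 3 0 -8 0; 255 3 0 -15 0; 255 5 -12 -15 0; 255 6 -24 -15 0; 255 7 -36 -15 0",
)

```text
time_s: 8.25
tcp_pos: [0.5317, -0.0664, 0.0657]
eef_rot: [-2.333, 2.091, 0.015]
wrist_force: [0.4, -0.6, -2.5]
width: 0.28
```

>>> drive_tool(
  increments="255 1 -12 0 0; 255 3 -24 0 0; 255 4 -36 0 0; 255 5 -48 0 0; 255 6 -60 0 0",
)

```text
time_s: 8.75
tcp_pos: [0.5378, -0.1275, 0.0657]
eef_rot: [-2.333, 2.091, 0.015]
wrist_force: [0.8, 1.0, -2.2]
width: 0.278
```

Run:
```python
from h import *
b=cap('side','s3')
cv2.imwrite('pics/c4.png',cv2.resize(b[180:480,220:540],(640,600))[:,:,::-1])
```

```text
(no output)
```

View pics/c4.png

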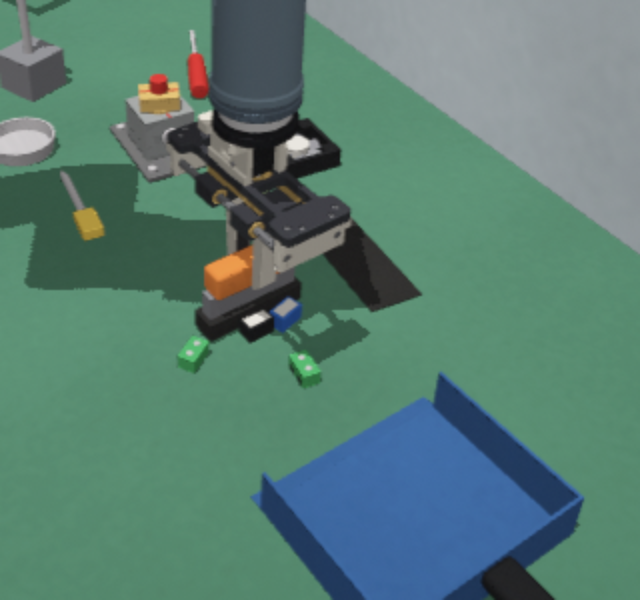

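The sweep is working: the black and blue relays ride ahead of the foot (crop (265,320)), and green terminal 2 at (193,352) passes just outside its end. I continue into the pan.

>>> drive_tool(
  increments="255 1 -12 0 0; 255 3 -24 0 0; 255 4 -36 0 0; 255 5 -48 0 0; 255 6 -60 0 0",
)

```text
time_s: 9.3
tcp_pos: [0.5444, -0.1903, 0.0658]
eef_rot: [-2.332, 2.092, 0.012]
wrist_force: [-0.0, 0.3, -2.1]
width: 0.275
```

>>> drive_tool(
  increments="255 1 -12 0 0; 255 3 -24 0 0; 255 4 -36 0 0; 255 5 -48 0 0; 255 6 -60 0 0",
)

```text
time_s: 9.8
tcp_pos: [0.5504, -0.2513, 0.0657]
eef_rot: [-2.333, 2.092, 0.013]
wrist_force: [0.1, 0.6, -1.9]
width: 0.276
```

>>> drive_tool(
  increments="255 1 -12 1 0; 255 3 -24 1 0; 255 4 -36 1 0; 255 5 -48 1 0; 255 6 -60 1 0",
)

```text
time_s: 10.3
tcp_pos: [0.5565, -0.3123, 0.0666]
eef_rot: [-2.333, 2.092, 0.013]
wrist_force: [-0.6, 0.5, -1.7]
width: 0.277
```

>>> drive_tool(
  increments="255 1 -12 0 0; 255 3 -24 0 0; 255 4 -36 0 0; 255 4 -42 0 0; 255 4 -42 0 0",
)

```text
time_s: 10.8
tcp_pos: [0.5604, -0.3555, 0.0665]
eef_rot: [-2.332, 2.093, 0.012]
wrist_force: [-0.0, -0.2, -1.7]
width: 0.278
```

Run:
```python
from h import *
b=cap('side','s4')
cv2.imwrite('pics/c5.png',cv2.resize(b[180:480,220:540],(640,600))[:,:,::-1])
```

```text
(no output)
```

View pics/c5.png

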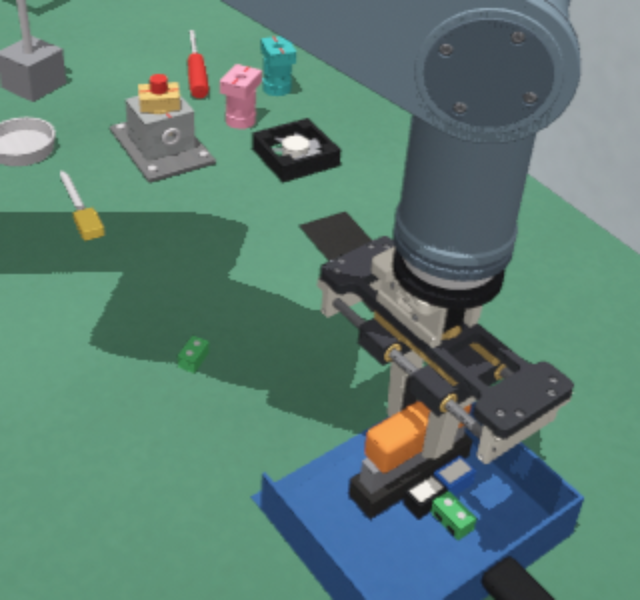

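Three components are in the pan (crop (425,492), (455,472), (453,513)). Next is the remaining terminal.

>>> drive_tool(
  increments="255 -1 10 0 0; 255 -1 10 30 0; 255 -1 10 65 0; 255 -15 50 65 0; 255 -30 95 65 0",
)

```text
time_s: 11.35
tcp_pos: [0.5308, -0.2593, 0.1329]
eef_rot: [-2.33, 2.094, 0.007]
wrist_force: [-0.4, 0.4, -2.1]
width: 0.273
```

>>> drive_tool(
  increments="255 -15 45 0 0; 255 -30 90 0 0; 255 -50 135 0 0; 255 -50 155 -30 0; 255 -50 155 -45 0",
)

```text
time_s: 11.85
tcp_pos: [0.4784, -0.0994, 0.0871]
eef_rot: [-2.334, 2.089, 0.011]
wrist_force: [0.3, -1.0, -3.2]
width: 0.283
```

>>> drive_tool(
  increments="255 1 0 -10 0; 255 1 0 -21 0; 255 3 -12 -21 0; 255 4 -24 -21 0; 255 5 -36 -21 0",
)

```text
time_s: 12.35
tcp_pos: [0.4843, -0.1376, 0.0668]
eef_rot: [-2.333, 2.09, 0.008]
wrist_force: [-0.4, -0.3, -1.5]
width: 0.279
```

>>> drive_tool(
  increments="255 1 -12 0 0; 255 3 -24 0 0; 255 4 -36 0 0; 255 5 -48 0 0; 255 6 -60 0 0",
)

```text
time_s: 12.85
tcp_pos: [0.4903, -0.1987, 0.0667]
eef_rot: [-2.333, 2.09, 0.008]
wrist_force: [-0.7, 0.4, -2.1]
width: 0.276
```

>>> drive_tool(
  increments="255 1 -12 0 0; 255 3 -24 0 0; 255 4 -36 0 0; 255 5 -48 0 0; 255 6 -60 0 0",
)

```text
time_s: 13.35
tcp_pos: [0.4963, -0.2596, 0.0667]
eef_rot: [-2.333, 2.09, 0.009]
wrist_force: [-0.4, -0.4, -1.4]
width: 0.276
```

>>> drive_tool(
  increments="255 1 -12 1 0; 255 3 -24 1 0; 255 4 -36 1 0; 255 5 -48 1 0; 255 6 -60 1 0",
)

```text
time_s: 13.85
tcp_pos: [0.5024, -0.3206, 0.0676]
eef_rot: [-2.333, 2.09, 0.009]
wrist_force: [-0.1, 0.3, -2.2]
width: 0.279
```

>>> drive_tool(
  increments="255 1 -10 0 0; 255 2 -20 0 0; 255 2 -28 0 0; 255 2 -28 0 0; 255 2 -20 0 0",
)

```text
time_s: 14.35
tcp_pos: [0.5043, -0.3412, 0.0676]
eef_rot: [-2.332, 2.091, 0.008]
wrist_force: [0.2, 0.1, -2.3]
width: 0.274
```

>>> drive_tool(
  increments="255 -1 10 20 0; 255 -1 10 40 0; 255 5 50 70 0; 255 20 90 70 0; 255 40 135 70 0",
)

```text
time_s: 14.85
tcp_pos: [0.5443, -0.2047, 0.139]
eef_rot: [-2.33, 2.093, 0.005]
wrist_force: [1.0, 1.8, -2.2]
width: 0.276
```

Run:
```python
from h import *
b=cap('side','s5');a=cap('top','t5')
o=np.zeros((600,800,3),np.uint8)
o[:,:480]=cv2.resize(b[300:480,330:540],(480,600))[:,:,::-1]
o[:300,480:]=cv2.resize(a[160:320,330:555],(320,300))[:,:,::-1]
cv2.imwrite('pics/c6.png',o)
```

```text
(no output)
```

View pics/c6.png

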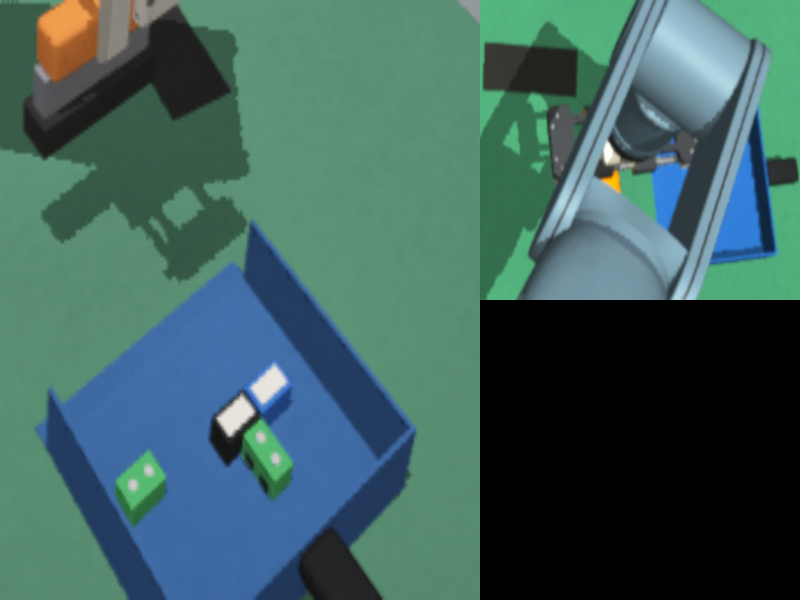

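All four components sit inside the pan (crop (140,485), (233,425), (270,390), (265,460)). I park the sweeper.

>>> drive_tool(
  increments="255 27 20 0 0.14; 255 54 40 0 0.28; 255 81 60 0 0.42; 255 108 80 0 0.56; 255 136 98 0 0.7",
)

```text
time_s: 15.45
tcp_pos: [0.6816, -0.0994, 0.1378]
eef_rot: [-2.915, 1.147, 0.018]
wrist_force: [0.2, -0.7, -2.2]
width: 0.278
```

>>> drive_tool(
  increments="255 0 0 0 0.14; 255 0 0 0 0.28; 255 0 0 0 0.42; 255 0 0 -10 0.56; 255 0 0 -20 0.7",
)

```text
time_s: 15.95
tcp_pos: [0.6812, -0.0988, 0.1176]
eef_rot: [-3.136, 0.067, 0.022]
wrist_force: [0.9, 0.8, -3.0]
width: 0.278
```

>>> drive_tool(
  increments="255 -1 -8 -15 0; 255 -1 -8 -30 0; 255 -1 -8 -42 0; 255 -1 -8 -50 0; 255 -1 -8 -50 0",
)

```text
time_s: 16.45
tcp_pos: [0.6791, -0.1064, 0.0656]
eef_rot: [-3.135, 0.069, 0.027]
wrist_force: [-0.1, 0.8, -2.4]
width: 0.278
```

>>> drive_tool(
  increments="255 0 0 -3 0; 255 0 0 -5 0; 255 0 0 -5 0; 0 0 0 -5 0; 0 0 0 -5 0",
)

```text
time_s: 16.95
tcp_pos: [0.6798, -0.1066, 0.0615]
eef_rot: [-3.136, 0.069, 0.024]
wrist_force: [-0.2, 0.5, 0.6]
width: 0.402
```

>>> drive_tool(
  increments="0 0 0 0 0; 0 0 0 0 0; 0 0 0 0 0; 0 0 0 0 0; 0 0 0 0 0",
)

```text
time_s: 17.45
tcp_pos: [0.6798, -0.1065, 0.0614]
eef_rot: [-3.136, 0.069, 0.024]
wrist_force: [-0.0, 0.5, 0.7]
width: 0.831
```

>>> drive_tool(
  increments="0 0 0 20 0; 0 0 0 40 0; 0 0 0 70 0; 0 0 0 110 0; 0 0 0 150 0",
)

```text
time_s: 17.95
tcp_pos: [0.6793, -0.1064, 0.2122]
eef_rot: [-3.135, 0.069, 0.027]
wrist_force: [1.1, -0.0, -0.5]
width: 1.001
```

>>> drive_tool(
  increments="0 -15 47 0 0; 0 -30 94 0 0; 0 -45 141 0 0; 0 -60 188 0 0; 0 -75 235 0 0",
)

```text
time_s: 18.45
tcp_pos: [0.6034, 0.1302, 0.2123]
eef_rot: [-3.135, 0.07, 0.026]
wrist_force: [0.1, 0.7, 0.9]
width: 1.0
```

Run:
```python
from h import *
a=cap('top','t6');b=cap('side','s6')
cv2.imwrite('pics/c7.png',np.hstack([cv2.resize(a[140:310,170:410],(480,340)),cv2.resize(b[200:290,270:350],(300,340))])[:,:,::-1])
im=cv2.imread('pics/s6.png')
blob(im,'plug',(285,212,315,230),(0,150,100),(8,255,255),.09,'side')
blob(cv2.imread('pics/s0.png'),'plug0',(285,212,315,230),(0,150,100),(8,255,255),.09,'side')
im=cv2.imread('pics/t6.png')
blob(im,'grip',(340,170,395,200),(8,150,150),(20,255,255),.075)
```

```text
plug 79 [298.6 221.7] mean [586.4 187.6] rect [587.7 188.4] [43.8 23.1] 55.9
plug0 80 [298.6 221.7] mean [586.4 187.8] rect [587.4 188.6] [43.6 23.3] 57.3
grip 247 [367.7 189.7] mean [ 674.7 -104.4] rect [ 677.4 -107.4] [29.1 90.7] 0.4
```

View pics/c7.png

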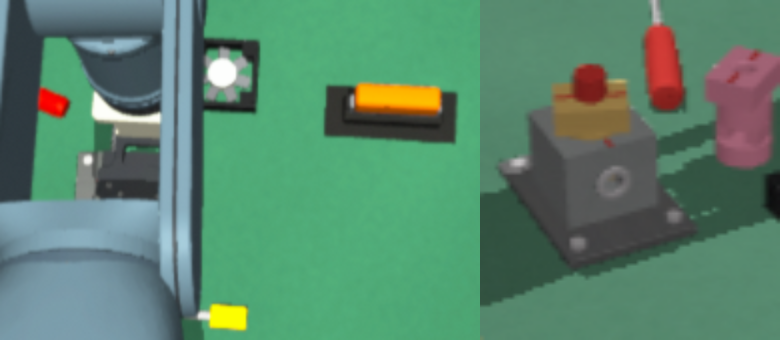

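The sweeper is upright on its pad (crop (398,98)) and the stand is unchanged (crop (600,170)). Now the plug.

>>> drive_tool(
  increments="0 -9 27 -15 0; 0 -17 54 -40 0; 0 -17 54 -80 0; 0 -17 54 -108 0; 0 -17 54 -112 0",
)

```text
time_s: 19.05
tcp_pos: [0.5822, 0.1881, 0.0967]
eef_rot: [-3.134, 0.059, 0.039]
wrist_force: [0.3, 0.1, 0.4]
width: 1.001
```

>>> drive_tool(
  increments="255 0 0 0 0; 255 0 0 0 0; 255 0 0 0 0; 255 0 0 0 0; 255 0 0 0 0",
)

```text
time_s: 19.55
tcp_pos: [0.5828, 0.188, 0.0978]
eef_rot: [-3.134, 0.059, 0.036]
wrist_force: [0.5, 0.2, -0.3]
width: 0.62
```

>>> drive_tool(
  increments="255 0 0 0 0; 255 0 0 0 0; 255 0 0 0 0; 255 0 0 0 0; 255 0 0 0 0",
)

```text
time_s: 20.05
tcp_pos: [0.5841, 0.188, 0.0982]
eef_rot: [-3.134, 0.059, 0.032]
wrist_force: [3.8, -0.2, 0.2]
width: 0.229
```

>>> drive_tool(
  increments="255 0 0 0 0; 255 0 0 0 0; 255 0 0 0 0; 255 0 0 0 0; 255 0 0 0 0",
)

```text
time_s: 20.55
tcp_pos: [0.5842, 0.188, 0.0982]
eef_rot: [-3.134, 0.059, 0.032]
wrist_force: [2.1, -0.3, 0.3]
width: 0.231
```

>>> drive_tool(
  increments="255 0 0 5 0; 255 0 0 15 0; 255 0 0 30 0; 255 0 0 50 0; 255 0 0 50 0",
)

```text
time_s: 21.05
tcp_pos: [0.5854, 0.1884, 0.1516]
eef_rot: [-3.133, 0.059, 0.025]
wrist_force: [1.5, 1.2, 0.2]
width: 0.227
```

>>> drive_tool(
  increments="255 -38 19 0 0; 255 -77 38 0 0; 255 -115 57 0 0; 255 -153 76 0 0; 255 -153 76 0 0",
)

```text
time_s: 21.55
tcp_pos: [0.4265, 0.2657, 0.151]
eef_rot: [-3.134, 0.053, 0.033]
wrist_force: [0.6, -0.7, 0.1]
width: 0.223
```

>>> drive_tool(
  increments="255 0 0 -30 0; 255 0 0 -60 0; 255 0 0 -85 0; 255 0 0 -97 0; 255 0 0 -97 0",
)

```text
time_s: 22.05
tcp_pos: [0.4255, 0.2651, 0.0524]
eef_rot: [-3.135, 0.054, 0.039]
wrist_force: [-0.4, 0.8, -0.2]
width: 0.228
```

>>> drive_tool(
  increments="255 4 -1 -3 0; 255 4 -1 -3 0; 0 4 -1 -3 0; 0 4 -1 -3 0; 0 4 -1 -3 0",
)

```text
time_s: 22.55
tcp_pos: [0.4298, 0.2642, 0.0499]
eef_rot: [-3.135, 0.054, 0.037]
wrist_force: [0.4, 0.4, -0.2]
width: 0.438
```

>>> drive_tool(
  increments="0 0 0 0 0; 0 0 0 0 0; 0 0 0 0 0; 0 0 0 0 0; 0 0 0 0 0",
)

```text
time_s: 23.05
tcp_pos: [0.4297, 0.2642, 0.0499]
eef_rot: [-3.135, 0.054, 0.037]
wrist_force: [0.4, -0.6, 0.3]
width: 0.864
```

>>> drive_tool(
  increments="0 0 0 30 0; 0 0 0 60 0; 0 0 0 95 0; 0 0 0 130 0; 0 0 0 165 0",
)

```text
time_s: 23.55
tcp_pos: [0.4294, 0.2641, 0.2162]
eef_rot: [-3.135, 0.054, 0.037]
wrist_force: [0.2, 0.4, -0.6]
width: 1.006
```

>>> drive_tool(
  increments="0 -15 -40 0 0; 0 -30 -80 0 0; 0 -45 -120 0 0; 0 -60 -160 0 0; 0 -60 -200 0 0",
)

```text
time_s: 24.05
tcp_pos: [0.3673, 0.0632, 0.2162]
eef_rot: [-3.135, 0.052, 0.038]
wrist_force: [1.3, -0.9, 0.4]
width: 1.0
```

Run:
```python
from h import *
a=cap('top','t7');b=cap('side','s7')
A=cv2.resize(a[205:325,180:300],(480,480),interpolation=cv2.INTER_CUBIC)
B=cv2.resize(b[205:305,205:285],(320,400))
o=np.zeros((480,800,3),np.uint8);o[:,:480]=A[:,:,::-1];o[:400,480:]=B[:,:,::-1]
cv2.imwrite('pics/c8.png',o)
```

```text
(no output)
```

View pics/c8.png

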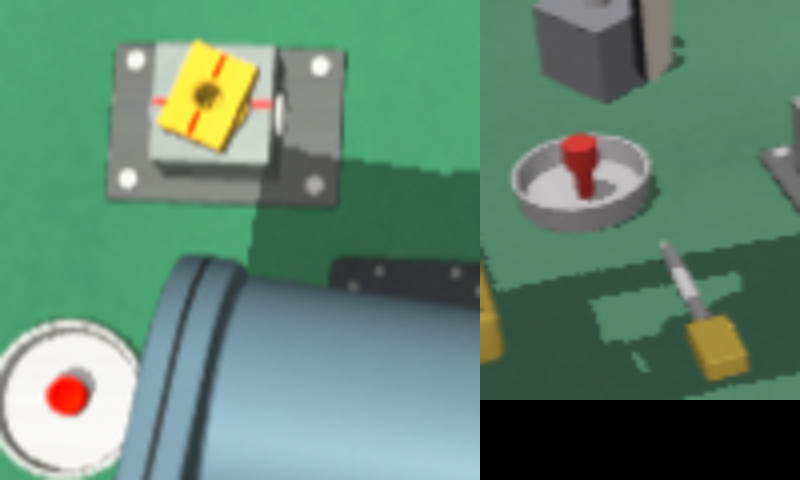

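The plug stands in the dish (crop (68,395)); its head centre works out at about 34 mm up. The sleeve's cross-hole line is at about -26°. I grip the flats at yaw 63.5° and turn by -65°.

>>> drive_tool(
  increments="0 44 24 0 0.14; 0 87 48 0 0.28; 0 131 72 0 0.42; 0 175 96 -15 0.56; 0 215 119 -30 0.7",
)

```text
time_s: 24.65
tcp_pos: [0.5856, 0.1812, 0.1865]
eef_rot: [2.965, 1.026, -0.034]
wrist_force: [0.8, -0.3, 1.2]
width: 1.002
```

>>> drive_tool(
  increments="0 0 0 -10 0.14; 0 0 0 -20 0.28; 0 0 0 -30 0.42; 0 0 0 -40 0.44; 0 0 0 -50 0.44",
)

```text
time_s: 25.15
tcp_pos: [0.5853, 0.1821, 0.1357]
eef_rot: [2.668, 1.643, -0.032]
wrist_force: [-0.4, -0.1, 0.1]
width: 1.0
```

>>> drive_tool(
  increments="0 0 1 -20 0; 0 0 1 -40 0; 0 0 1 -50 0; 0 0 1 -55 0; 0 0 1 -55 0",
)

```text
time_s: 25.65
tcp_pos: [0.5852, 0.1831, 0.0804]
eef_rot: [2.669, 1.642, -0.033]
wrist_force: [-0.4, 0.7, -0.7]
width: 1.001
```

>>> drive_tool(
  increments="255 0 0 0 0; 255 0 0 0 0; 255 0 0 0 0; 255 0 0 0 0; 255 0 0 0 0",
)

```text
time_s: 26.15
tcp_pos: [0.5853, 0.1831, 0.0807]
eef_rot: [2.669, 1.642, -0.032]
wrist_force: [-0.1, 0.0, -1.1]
width: 0.621
```

>>> drive_tool(
  increments="255 0 0 0 0; 255 0 0 0 0; 255 0 0 0 0; 255 0 0 0 0; 255 0 0 0 0",
)

```text
time_s: 26.65
tcp_pos: [0.5857, 0.1837, 0.0808]
eef_rot: [2.669, 1.642, -0.03]
wrist_force: [-0.4, 3.2, -0.5]
width: 0.389
```

>>> drive_tool(
  increments="255 0 0 0 -0.14; 255 0 0 0 -0.28; 255 0 0 0 -0.42; 255 0 0 0 -0.56; 255 0 0 0 -0.56",
)

```text
time_s: 27.15
tcp_pos: [0.5856, 0.1838, 0.0808]
eef_rot: [3.025, 0.84, -0.032]
wrist_force: [0.8, 2.7, 0.3]
width: 0.387
```

>>> drive_tool(
  increments="255 0 0 0 -0.14; 255 0 0 0 -0.28; 255 0 0 0 -0.42; 255 0 0 0 -0.565; 255 0 0 0 -0.565",
)

```text
time_s: 27.65
tcp_pos: [0.5856, 0.1839, 0.0808]
eef_rot: [-3.137, 0.033, 0.032]
wrist_force: [1.2, 2.5, -1.2]
width: 0.389
```

>>> drive_tool(
  increments="0 0 0 0 0; 0 0 0 0 0; 0 0 0 0 0; 0 0 0 0 0; 0 0 0 0 0",
)

```text
time_s: 28.15
tcp_pos: [0.5855, 0.1837, 0.0807]
eef_rot: [-3.137, 0.032, 0.032]
wrist_force: [-0.4, -0.3, -0.5]
width: 0.77
```

>>> drive_tool(
  increments="0 0 0 10 0; 0 0 0 30 0; 0 0 0 60 0; 0 0 0 100 0; 0 0 0 120 0",
)

```text
time_s: 28.65
tcp_pos: [0.5869, 0.1839, 0.2052]
eef_rot: [-3.137, 0.031, 0.024]
wrist_force: [0.4, -0.4, 0.5]
width: 1.001
```

>>> drive_tool(
  increments="0 -39 -30 0 -0.02; 0 -77 -60 0 -0.04; 0 -115 -90 0 -0.04; 0 -139 -109 0 -0.04; 0 -139 -109 0 -0.04",
)

```text
time_s: 29.15
tcp_pos: [0.4451, 0.0735, 0.2061]
eef_rot: [-3.136, 0.097, 0.024]
wrist_force: [-0.7, -0.5, -0.1]
width: 0.998
```

Run:
```python
from h import *
a=cap('top','t8');b=cap('side','s8')
A=cv2.resize(a[205:265,200:280],(640,480),interpolation=cv2.INTER_CUBIC)
cv2.imwrite('pics/c9.png',A[:,:,::-1])
im=cv2.imread('pics/t8.png');blob(im,'brass',(210,205,255,250),(15,100,100),(32,255,255),.082)
im=cv2.imread('pics/t7.png');blob(im,'brass7',(210,205,255,250),(15,100,100),(32,255,255),.082)
```

```text
brass none
brass7 422 [231.8 228.9] mean [584.9 183.6] rect [584.8 183.1] [42.1 50.4] 65.6
```

View pics/c9.png

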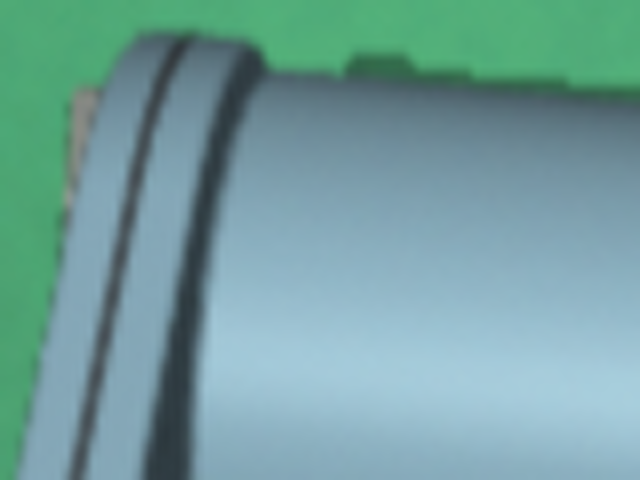

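The view is blocked by the arm. The sleeve's turn was followed exactly in the pose, so I'll check it later. Down onto the pin handle.

>>> drive_tool(
  increments="0 2 1 -35 0; 0 2 1 -75 0; 0 2 1 -115 0; 0 2 1 -140 0; 0 2 1 -150 0",
)

```text
time_s: 29.75
tcp_pos: [0.4498, 0.0764, 0.054]
eef_rot: [-3.135, 0.094, 0.026]
wrist_force: [-0.7, 0.6, -1.0]
width: 1.002
```

>>> drive_tool(
  increments="0 0 0 -15 0; 0 0 0 -28 0; 0 0 0 -36 0; 0 0 0 -36 0; 0 0 0 -36 0",
)

```text
time_s: 30.25
tcp_pos: [0.4508, 0.0766, 0.0186]
eef_rot: [-3.135, 0.094, 0.024]
wrist_force: [0.1, 0.6, -0.1]
width: 0.995
```

>>> drive_tool(
  increments="0 -4 -1 -2 0; 0 -4 -1 -2 0; 255 -4 -1 -2 0; 255 -4 -1 -2 0; 255 -4 -1 -2 0",
)

```text
time_s: 30.75
tcp_pos: [0.4469, 0.0755, 0.0168]
eef_rot: [-3.135, 0.094, 0.023]
wrist_force: [-0.3, 0.2, 0.1]
width: 0.792
```

>>> drive_tool(
  increments="255 0 0 0 0; 255 0 0 0 0; 255 0 0 0 0; 255 0 0 0 0; 255 0 0 0 0",
)

```text
time_s: 31.25
tcp_pos: [0.4469, 0.0755, 0.0168]
eef_rot: [-3.135, 0.094, 0.024]
wrist_force: [-0.6, 0.2, -0.5]
width: 0.36
```

>>> drive_tool(
  increments="255 0 0 0 0; 255 0 0 0 0; 255 0 0 0 0; 255 0 0 0 0; 255 0 0 0 0",
)

```text
time_s: 31.75
tcp_pos: [0.4469, 0.0755, 0.0168]
eef_rot: [-3.135, 0.094, 0.024]
wrist_force: [1.3, -0.2, -0.3]
width: 0.255
```

>>> drive_tool(
  increments="255 0 0 10 0; 255 0 0 28 0; 255 0 0 28 0; 255 0 -24 28 0.02; 255 0 -48 28 0.038",
)

```text
time_s: 32.25
tcp_pos: [0.4469, 0.0274, 0.0448]
eef_rot: [-3.136, 0.03, 0.023]
wrist_force: [1.1, -0.1, -0.8]
width: 0.252
```

>>> drive_tool(
  increments="255 35 0 0 0; 255 70 0 0 0; 255 105 0 0 0; 255 135 0 0 0; 255 135 0 0 0",
)

```text
time_s: 32.75
tcp_pos: [0.586, 0.0269, 0.0447]
eef_rot: [-3.137, 0.031, 0.016]
wrist_force: [-0.2, 0.8, -0.9]
width: 0.255
```

Run:
```python
from h import *
a=cap('top','t9');b=cap('side','s9')
s=status.sense();print(s['tcp_pos'],s['eef_rot'])
for n,X in [('tip',(.5845,.1345,.0355)),('handle',(.582,.027,.0355)),('ring',(.5845,.1475,.0355)),('sleeve',(.585,.1835,.082))]: print(n,proj('top',X),proj('side',X))
A=cv2.resize(a[200:280,210:330],(480,320),interpolation=cv2.INTER_CUBIC)
B=cv2.resize(b[210:310,270:380],(660,600),interpolation=cv2.INTER_CUBIC)
cv2.imwrite('pics/c10.png',B[:,:,::-1]);cv2.imwrite('pics/c10t.png',A[:,:,::-1])
```

```text
[0.58123697 0.02749053 0.0439949 ] [-3.1361635   0.0299375   0.02534881]
tip [257.20005536 233.87623641] [308.16231787 251.45065205]
handle [306.27505275 235.30887051] [328.23562843 275.47466262]
ring [251.27024379 233.83873937] [305.81399099 248.80822968]
sleeve [231.81517541 228.87258609] [298.95343662 225.46978205]
```

View pics/c10.png

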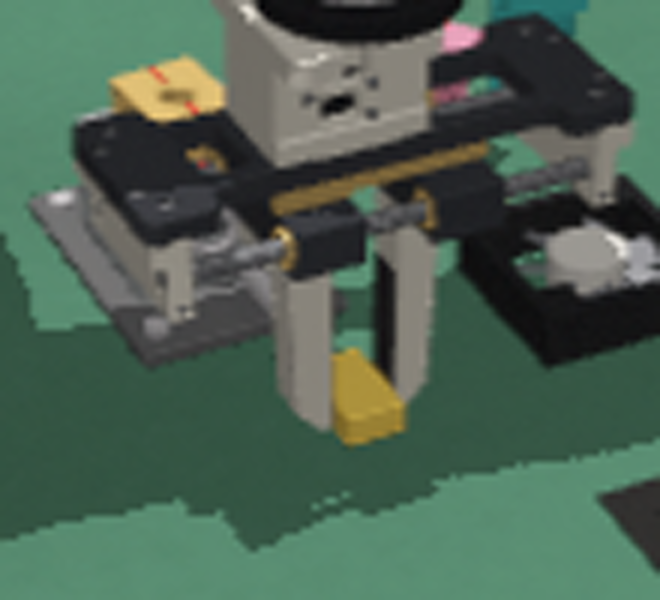

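The pin is held straight, in front of the stand, and the sleeve's red mark (crop (155,72)-(195,110)) now runs along the bore. I insert slowly.

>>> drive_tool(
  increments="255 1 6 1 0; 255 1 12 1 0; 255 1 18 1 0; 255 2 24 1 0; 255 2 24 1 0",
)

```text
time_s: 33.35
tcp_pos: [0.5831, 0.0526, 0.0452]
eef_rot: [-3.136, 0.028, 0.025]
wrist_force: [-0.1, 0.0, -0.4]
width: 0.255
```

>>> drive_tool(
  increments="255 0 6 0 0; 255 0 12 0 0; 255 0 18 0 0; 255 0 22 0 0; 255 0 22 0 0",
)

```text
time_s: 33.85
tcp_pos: [0.583, 0.0753, 0.0452]
eef_rot: [-3.136, 0.027, 0.025]
wrist_force: [-0.5, -0.5, -1.1]
width: 0.251
```

>>> drive_tool(
  increments="255 0 6 0 0; 255 0 12 0 0; 255 1 18 0 0; 255 1 22 0 0; 255 1 22 0 0",
)

```text
time_s: 34.35
tcp_pos: [0.584, 0.098, 0.0452]
eef_rot: [-3.136, 0.026, 0.025]
wrist_force: [-0.3, -0.1, 0.1]
width: 0.254
```

>>> drive_tool(
  increments="255 0 6 0 0; 255 0 12 0 0; 255 0 18 0 0; 255 0 22 0 0; 255 0 22 0 0",
)

```text
time_s: 34.85
tcp_pos: [0.584, 0.1207, 0.0452]
eef_rot: [-3.136, 0.024, 0.025]
wrist_force: [0.2, -0.2, -1.5]
width: 0.252
```

>>> drive_tool(
  increments="255 0 2 0 0; 255 0 4 0 0; 255 0 5 0 0; 255 0 6 0 0; 255 0 6 0 0",
)

```text
time_s: 35.35
tcp_pos: [0.5841, 0.1268, 0.0452]
eef_rot: [-3.136, 0.025, 0.025]
wrist_force: [0.8, 0.3, -0.7]
width: 0.255
```

>>> drive_tool(
  increments="255 0 1 0 0; 255 0 2 0 0; 255 0 3 0 0; 255 0 3 0 0; 255 0 3 0 0",
)

```text
time_s: 35.85
tcp_pos: [0.5841, 0.1287, 0.0452]
eef_rot: [-3.137, 0.024, 0.025]
wrist_force: [-0.2, -4.8, -0.2]
width: 0.259
```

>>> drive_tool(
  increments="255 0 1 0 0; 255 0 2 0 0; 255 0 2 0 0; 255 0 2 0 0; 255 0 0 0 0",
)

```text
time_s: 36.35
tcp_pos: [0.5841, 0.1284, 0.0452]
eef_rot: [-3.137, 0.025, 0.025]
wrist_force: [1.0, 0.4, -0.9]
width: 0.252
```

>>> drive_tool(
  increments="0 0 0 0 0; 0 0 0 0 0; 0 0 0 0 0; 0 0 0 0 0; 0 0 0 0 0",
)

```text
time_s: 36.85
tcp_pos: [0.5841, 0.1287, 0.0452]
eef_rot: [-3.137, 0.025, 0.025]
wrist_force: [-0.5, -0.5, -0.0]
width: 0.636
```

>>> drive_tool(
  increments="0 0 0 0 0; 0 0 0 0 0; 0 0 0 0 0; 0 0 0 20 0; 0 0 0 40 0",
)

```text
time_s: 37.35
tcp_pos: [0.5834, 0.1286, 0.085]
eef_rot: [-3.137, 0.025, 0.028]
wrist_force: [0.2, -0.3, 0.2]
width: 0.996
```

>>> drive_tool(
  increments="0 0 0 40 0; 0 0 0 80 0; 0 -30 0 120 0; 0 -60 0 150 0; 0 -90 0 160 0",
)

```text
time_s: 37.85
tcp_pos: [0.4941, 0.1287, 0.2486]
eef_rot: [-3.137, 0.025, 0.018]
wrist_force: [-0.8, 0.1, 0.5]
width: 0.999
```

>>> drive_tool(
  increments="0 -40 -20 0 0; 0 -80 -40 0 0; 0 -120 -60 0 0; 0 -150 -80 0 0; 0 -150 -120 0 0",
)

```text
time_s: 38.35
tcp_pos: [0.3404, 0.01, 0.2486]
eef_rot: [-3.136, 0.02, 0.019]
wrist_force: [2.0, -0.1, -0.2]
width: 1.001
```

Run:
```python
from h import *
a=cap('top','t11');b=cap('side','s11')
A=cv2.resize(a[200:300,80:280],(800,400),interpolation=cv2.INTER_CUBIC)
B=cv2.resize(b[205:265,270:350],(266,200),interpolation=cv2.INTER_CUBIC)
C=cv2.resize(b[140:230,200:270],(156,200),interpolation=cv2.INTER_CUBIC)
o=np.zeros((600,800,3),np.uint8);o[:400]=A;o[400:,:266]=B;o[400:,280:436]=C
cv2.imwrite('pics/c11.png',o[:,:,::-1])
for n,X in [('tip',(.586,.2355,.034)),('handle',(.584,.1275,.034))]: print(n,proj('top',X),proj('side',X))
im=cv2.imread('pics/t11.png');blob(im,'h',(240,220,275,245),(20,120,80),(35,255,255),.041)
blob(im,'hd',(85,245,125,275),(0,0,0),(180,255,60),.195)
blob(im,'plug',(170,280,222,330),(0,150,100),(8,255,255),.043)
```

```text
tip [211.33914785 233.063692  ] [291.46908725 232.3853094 ]
handle [260.45057644 234.26277783] [309.27215571 253.46983657]
h 229 [260.  233.7] mean [583.7 127.8] rect [583.1 127.9] [26.7 39.6] 0.4
hd 163 [ 99.8 263.7] mean [491.4 412.2] rect [491.  412.8] [22.7 29. ] 0.4
plug 75 [196.5 303.4] mean [430.9 259.2] rect [430.7 259.2] [18.4 17.7] 46.6
```

View pics/c11.png

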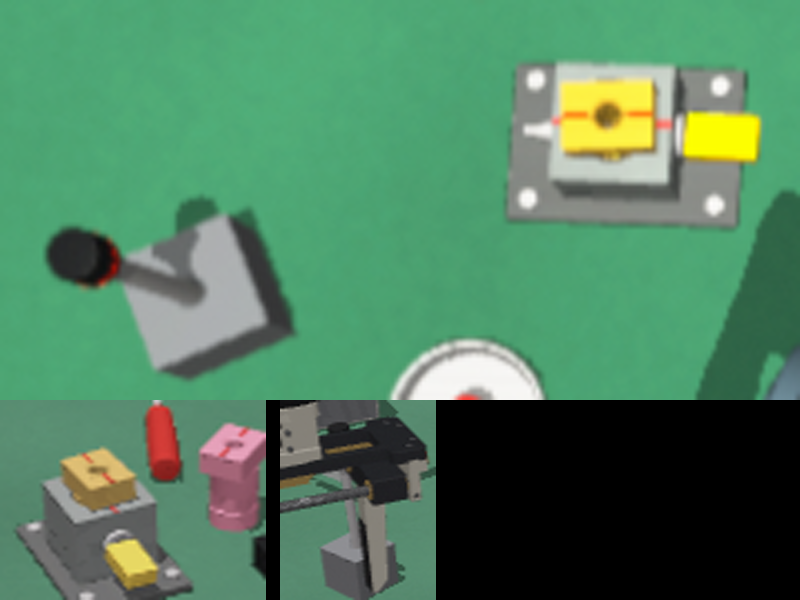

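The pin is home: handle at crop (722,137), tip showing at (525,130), both as predicted. The sleeve marks are in line. Next I locate the mast.

Run:
```python
from h import *
print('rack',px('top',128.5,272.7,.055).round(4),'headtop',px('top',98.75,263.75,.210).round(4))
im=cv2.imread('pics/s0.png')
hsv=cv2.cvtColor(im,cv2.COLOR_BGR2HSV)[140:180,215:240]
m=cv2.inRange(hsv,(0,0,0),(180,255,60));ys,xs=np.nonzero(m);print('side head',xs.min()+215,xs.max()+215,ys.min()+140,ys.max()+140)
for X in [(.494,.408,.180),(.494,.408,.195),(.494,.408,.21)]: print(proj('side',X),proj('top',X))
```

```text
rack [0.494  0.4052 0.055 ] headtop [0.4891 0.4081 0.21  ]
side head 223 239 150 165
[229.00885356 162.48755795] [105.13929989 263.63817342]
[228.3149046  157.05108408] [102.1289322  262.40128782]
[227.61172829 151.54208177] [ 99.02927791 261.127408  ]
```

>>> drive_tool(
  increments="0 10 40 15 0; 0 20 80 20 0; 0 30 120 20 0; 0 40 160 20 0; 0 50 205 20 0",
)

```text
time_s: 38.95
tcp_pos: [0.3939, 0.2125, 0.2693]
eef_rot: [-3.139, 0.034, 0.014]
wrist_force: [1.8, -0.9, 0.5]
width: 1.0
```

>>> drive_tool(
  increments="0 22 43 0 0; 0 44 86 0 0; 0 66 129 0 0; 0 88 172 0 0; 0 98 194 0 0",
)

```text
time_s: 39.45
tcp_pos: [0.4922, 0.4107, 0.2679]
eef_rot: [-3.138, 0.031, 0.015]
wrist_force: [0.5, 0.1, -0.2]
width: 0.998
```

>>> drive_tool(
  increments="0 0 0 -15 0; 0 0 0 -35 0; 0 0 0 -55 0; 0 0 0 -74 0; 0 0 0 -74 0",
)

```text
time_s: 39.95
tcp_pos: [0.4901, 0.4107, 0.1904]
eef_rot: [-3.141, 0.03, 0.025]
wrist_force: [-0.7, -0.6, 0.3]
width: 1.001
```

>>> drive_tool(
  increments="255 0 0 0 0; 255 0 0 0 0; 255 0 0 0 0; 255 0 0 0 0; 255 0 0 0 0",
)

```text
time_s: 40.45
tcp_pos: [0.4904, 0.4108, 0.1911]
eef_rot: [-3.141, 0.03, 0.023]
wrist_force: [-0.3, -0.2, 0.2]
width: 0.619
```

>>> drive_tool(
  increments="255 0 0 0 0; 255 0 0 0 0; 255 0 0 0 0; 255 0 0 0 0; 255 0 0 0 0",
)

```text
time_s: 40.95
tcp_pos: [0.4911, 0.4108, 0.1911]
eef_rot: [-3.141, 0.03, 0.021]
wrist_force: [2.3, -0.4, -0.7]
width: 0.276
```

>>> drive_tool(
  increments="255 0 0 0 0; 255 0 0 0 0; 255 0 0 0 0; 255 0 0 0 0; 255 0 0 0 0",
)

```text
time_s: 41.45
tcp_pos: [0.4912, 0.4108, 0.1911]
eef_rot: [-3.141, 0.03, 0.02]
wrist_force: [1.7, 0.4, -1.1]
width: 0.277
```

Gripped at about 25.8 mm. I lift the mast straight up.

>>> drive_tool(
  increments="255 0 0 12 0; 255 0 0 25 0; 255 0 0 38 0; 255 0 0 50 0; 255 0 0 50 0",
)

```text
time_s: 41.95
tcp_pos: [0.4917, 0.4115, 0.2442]
eef_rot: [-3.138, 0.03, 0.015]
wrist_force: [-0.0, 1.2, -1.6]
width: 0.282
```

>>> drive_tool(
  increments="255 0 0 12 0; 255 0 0 25 0; 255 0 0 38 0; 255 0 0 45 0; 255 0 0 45 0",
)

```text
time_s: 42.45
tcp_pos: [0.4923, 0.4118, 0.291]
eef_rot: [-3.137, 0.03, 0.011]
wrist_force: [-0.4, -0.6, -2.0]
width: 0.276
```

>>> drive_tool(
  increments="255 23 -55 0 0; 255 46 -110 0 0; 255 69 -165 0 0; 255 92 -222 0 0; 255 92 -222 0 0",
)

```text
time_s: 42.95
tcp_pos: [0.5847, 0.1872, 0.2903]
eef_rot: [-3.137, 0.031, 0.013]
wrist_force: [-0.0, 1.1, -2.3]
width: 0.274
```

Run:
```python
from h import *
a=cap('top','t12');b=cap('side','s12')
s=status.sense();print(s['tcp_pos'],s['eef_rot'],s['width'])
p=s['tcp_pos']
B=cv2.resize(b[120:270,240:360],(480,600),interpolation=cv2.INTER_CUBIC)
A=cv2.resize(a[195:275,190:270],(320,320),interpolation=cv2.INTER_CUBIC)
o=np.zeros((600,800,3),np.uint8);o[:,:480]=B;o[:320,480:]=A
cv2.imwrite('pics/c12.png',o[:,:,::-1])
f=lambda X:(proj('side',X)-[240,120])*4
for X in [(p[0],p[1],p[2]-.180),(.5853,.1835,.082),(p[0],p[1],.21)]: print(f(X))
```

```text
[0.5860988  0.18443778 0.28996557] [-3.13922037  0.03968365  0.01224814] 0.27640219001307637
[234.97172667 380.41481814]
[236.26403616 421.75763066]
[227.98326937 226.94957754]
```

View pics/c12.png

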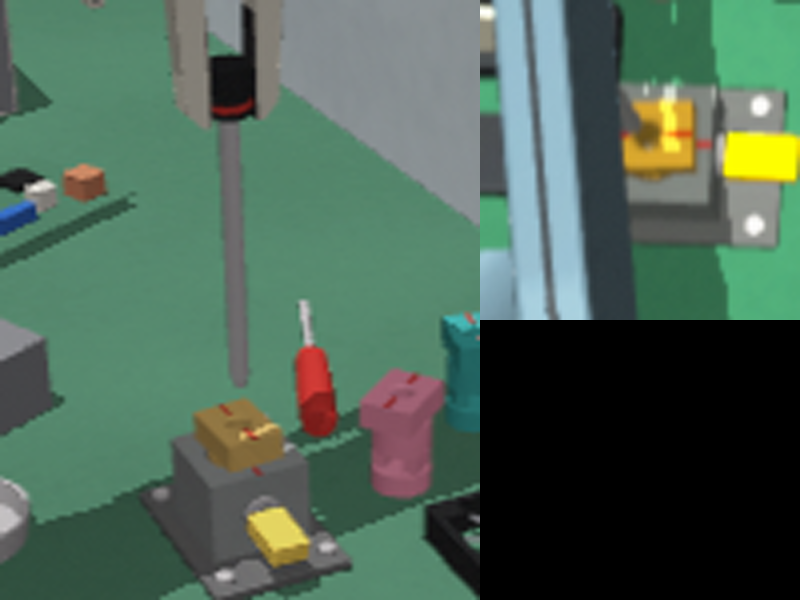

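The mast hangs plumb. Its foot at crop (239,384) is right above the sleeve mouth (243,426), within about 1 mm sideways. I lower it.

>>> drive_tool(
  increments="255 0 0 -6 0; 255 0 0 -12 0; 255 0 0 -18 0; 255 0 0 -24 0; 255 0 0 -24 0",
)

```text
time_s: 43.55
tcp_pos: [0.5851, 0.1854, 0.2645]
eef_rot: [-3.139, 0.037, 0.016]
wrist_force: [0.9, -0.6, -2.3]
width: 0.273
```

>>> drive_tool(
  increments="255 0 0 -4 0; 255 0 0 -8 0; 255 0 0 -12 0; 255 0 0 -15 0; 255 0 0 -15 0",
)

```text
time_s: 44.05
tcp_pos: [0.5851, 0.1853, 0.2491]
eef_rot: [-3.14, 0.037, 0.016]
wrist_force: [0.3, 0.1, -1.5]
width: 0.27
```

>>> drive_tool(
  increments="255 0 0 -4 0; 255 0 0 -8 0; 255 0 0 -12 0; 255 0 0 -16 0; 255 0 0 -16 0",
)

```text
time_s: 44.55
tcp_pos: [0.585, 0.1852, 0.2323]
eef_rot: [-3.14, 0.038, 0.018]
wrist_force: [0.8, -0.8, -2.4]
width: 0.275
```

>>> drive_tool(
  increments="255 0 0 -3 0; 255 0 0 -6 0; 255 0 0 -9 0; 255 0 0 -10 0; 255 0 0 -10 0",
)

```text
time_s: 45.05
tcp_pos: [0.585, 0.1852, 0.222]
eef_rot: [-3.14, 0.038, 0.018]
wrist_force: [1.5, -0.6, -2.5]
width: 0.274
```

>>> drive_tool(
  increments="255 0 0 -1 0; 255 0 0 -2 0; 255 0 0 -3 0; 255 0 0 -3 0; 255 0 0 -3 0",
)

```text
time_s: 45.55
tcp_pos: [0.5854, 0.1853, 0.2198]
eef_rot: [-3.139, 0.037, 0.016]
wrist_force: [1.5, 0.2, 4.3]
width: 0.275
```

Contact with the pin at the expected height (foot about 39 mm). I release and back off.

>>> drive_tool(
  increments="0 0 0 0 0; 0 0 0 0 0; 0 0 0 0 0; 0 0 0 0 0; 0 0 0 0 0",
)

```text
time_s: 46.05
tcp_pos: [0.5851, 0.1853, 0.2195]
eef_rot: [-3.14, 0.037, 0.017]
wrist_force: [-0.5, -0.1, 0.9]
width: 0.658
```

>>> drive_tool(
  increments="0 0 0 0 0; 0 0 0 0 0; 0 0 0 0 0; 0 0 0 10 0; 0 0 0 30 0",
)

```text
time_s: 46.55
tcp_pos: [0.5842, 0.1852, 0.2487]
eef_rot: [-3.14, 0.037, 0.022]
wrist_force: [1.5, 0.2, -0.4]
width: 0.996
```

>>> drive_tool(
  increments="0 0 0 20 0; 0 0 0 40 0; 0 0 0 60 0; 0 -20 -10 60 0; 0 -50 -20 60 0",
)

```text
time_s: 47.05
tcp_pos: [0.5351, 0.1649, 0.3098]
eef_rot: [-3.14, 0.038, 0.018]
wrist_force: [-0.2, -0.6, -0.5]
width: 0.999
```

>>> drive_tool(
  increments="0 -45 -10 0 0; 0 -90 -20 0 0; 0 -135 -30 0 0; 0 -180 -40 0 0; 0 -200 -50 0 0",
)

```text
time_s: 47.55
tcp_pos: [0.3317, 0.1149, 0.3107]
eef_rot: [-3.14, 0.036, 0.017]
wrist_force: [0.7, 0.2, -0.6]
width: 1.005
```

>>> drive_tool(
  increments="0 0 -48 0 0; 0 0 -96 0 0; 0 0 -144 0 0; 0 -10 -190 0 0; 0 -20 -235 0 0",
)

```text
time_s: 48.05
tcp_pos: [0.3112, -0.1219, 0.3118]
eef_rot: [-3.141, 0.036, 0.014]
wrist_force: [0.4, -0.6, 0.6]
width: 1.001
```

Run:
```python
from h import *
a=cap('top','t13');b=cap('side','s13')
A=cv2.resize(a[130:325,170:560],(800,400),interpolation=cv2.INTER_CUBIC)
B=cv2.resize(b[130:480,220:570],(200,200));C=cv2.resize(b[150:280,250:380],(200,200));
o=np.zeros((600,800,3),np.uint8);o[:400]=A;o[400:,:200]=B;o[400:,210:410]=C
cv2.imwrite('pics/c13.png',o[:,:,::-1])
for X in [(.5853,.1835,.224),(.5853,.1835,.239)]: print(proj('top',X),proj('side',X))
im=cv2.imread('pics/t13.png');B=lambda *q:blob(im,*q)
B('grip',(340,170,395,200),(8,150,150),(20,255,255),.075)
B('fan',(260,155,302,200),(0,0,0),(180,255,60),.025)
B('meter',(180,335,262,385),(22,150,120),(32,255,255),.034)
B('drv',(160,170,210,205),(0,150,80),(8,255,255),.015)
im0=im; im=cv2.imread('pics/t0.png')
B('fan0',(260,155,302,200),(0,0,0),(180,255,60),.025);B('meter0',(180,335,262,385),(22,150,120),(32,255,255),.034)
B('drv0',(160,170,210,205),(0,150,80),(8,255,255),.015)
print(status.sense()['tcp_pos'])
```

```text
[220.74822175 211.87202444] [296.58926567 171.28323652]
[219.39265653 209.80687158] [296.30682775 165.10659539]
grip 244 [368.  189.9] mean [ 674.3 -105.2] rect [ 676.8 -107.2] [90.7 29.4] 88.0
fan 462 [279.9 177.4] mean [717.6  87.6] rect [717.8  85.9] [76.8 82.5] 88.3
meter 804 [221.3 360.3] mean [312.7 203.8] rect [311.1 203.6] [150.5  75.2] 84.4
drv 404 [185.  186.7] mean [697.5 303.7] rect [697.9 305.1] [93.2 24.5] 66.7
fan0 463 [280.  177.3] mean [717.7  87.4] rect [717.7  85.9] [76.8 82.3] 88.3
meter0 842 [222.1 360.8] mean [311.8 201.9] rect [310.9 203.3] [151.   75.6] 84.3
drv0 402 [184.9 186.7] mean [697.6 303.9] rect [698. 305.] [93.2 24.3] 66.7
[ 0.31058656 -0.12558021  0.31153399]
```

View pics/c13.png

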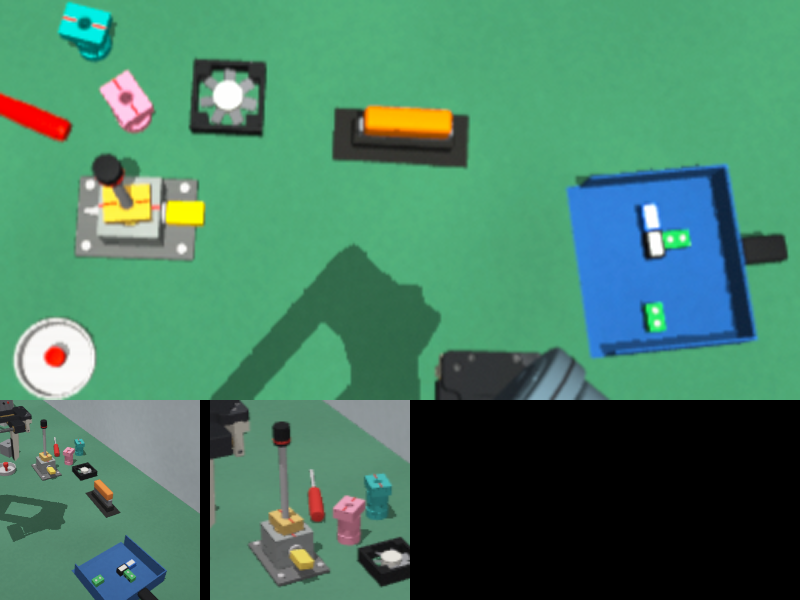

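The last view shows every item in its place. I hand in.

```bash
python3 -c "
from workcell import workorder
print(workorder.close_job())"
```

```text
the job is handed in; nothing more can be done
None
```

The bench is set up and the job is handed in at about 48 s of the 208 s allowed. No verdict came back, so the results below are my own last checks.

**What I did**
- I swept the two green terminals and the blue and black relays into the pan in two passes. I saw no ferrite core.
- I stood the sweeper back on its pad, put the plug in the dish and turned the sleeve about -65°. Then I pushed the pin home from the stand's -y side until it met the ring, and stood the mast on the pin.

**Last checks**
- **Components:** all four lie well inside the pan.
- **Plug:** it stands upright in the dish, about 5 mm from the middle.
- **Sweeper:** it is upright, about 3 mm from my estimate of the pad's middle.
- **Pin:** after insertion its handle was about 0.5 mm from the predicted home position. Its tip showed past the far ring, and the sleeve's marks were in line with the stand's.
- **Mast:** it stands in the sleeve. The foot met the pin at about 39 mm up, and the head shows about 3 pixels off its predicted place, a lean of roughly 0.03 rad (limit 0.13).
- **Fan, meter, screwdriver:** in the pictures they are unmoved, within measuring error.

**What went wrong or could not be checked**
- My first grasp of the sweeper missed because I lifted before the fingers had closed. The sweeper did not move and the second grasp held.
- One picture, meant to check the sleeve's alignment before the pin went in, was blocked by the arm. The later views confirmed the alignment.

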